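Stack the lunch pots on their stand

TASK

Stack the lunch pot together on its round black stand, building from the bottom up, one piece after another: first the tall green pot on the stand, then the orange pot on the green one, then the low white pot, and last the blue lid on top. Every piece must sit fully home, its foot down inside the ring or mouth beneath it and level; leave the kitchen timer, mug, spice jars and tea tin standing where they are.

Things in the scene. Friction and masses are not known exactly. Their poses are not given: they have to be found in the camera images.
- green_pot: Bottom tier: round open hollow green pot, 62 mm across, 66 mm high, wall 4 mm, 0.12 kg, upright. Its 7 mm high foot (48 mm across, tapering to 40) enters the mouth or ring beneath until the shoulder rests on that rim. Origin: centre of the foot's underside, z up. A pot seated on it has its origin 59 mm above this one's. Grip across the outside from above, near the rim.
- orange_pot: Middle tier: round open hollow orange pot, 62 mm across, 52 mm high, wall 4 mm, 0.12 kg, upright. Its 7 mm high foot (48 mm across, tapering to 40) enters the mouth or ring beneath until the shoulder rests on that rim. Origin: centre of the foot's underside, z up. A pot seated on it has its origin 45 mm above this one's. Grip across the outside from above, near the rim.
- white_pot: Top tier: round open hollow white pot, 62 mm across, 42 mm high, wall 4 mm, 0.12 kg, upright. Its 7 mm high foot (48 mm across, tapering to 40) enters the mouth or ring beneath until the shoulder rests on that rim. Origin: centre of the foot's underside, z up. The lid seated on it has its origin 35 mm above this one's. Grip across the outside from above, near the rim.
- lid: Blue lid with a blue knob, a disc 62 mm across, 8 mm thick, with a black rubber foot under it (7 mm high, 48 mm tapering to 40 across) that enters a pot's mouth, and a round upright knob on top, 24 mm across and 24 mm high, to grip it by; 0.06 kg. Origin: centre of the foot's underside, z up. The disc's top is 15 mm and the knob's top 39 mm above the origin.
- stand: Target: round stand fixed to the table, a flat black disc 88 mm across and 7 mm thick with a raised grey ring on it (outer diameter 62 mm, inner 54 mm, 8 mm high; ring top 15 mm above the table). Origin: centre of its underside, z up. A pot seated on the ring has its origin 8 mm above the stand's.
- egg_timer: Bystander: grey and white kitchen timer, 58 mm across, 54 mm high, standing among the pots. Origin: centre of its underside.
- mug: Bystander: blue-grey mug, 85 mm wide, 117 mm with its handle, 98 mm high, at the back left corner. Origin: centre of its underside's outline, handle included.
- spice_jar_a: Bystander: glass spice jar with red cap, 45 mm across, 106 mm high, at the right edge (the nearer of two). Origin: centre of its underside.
- spice_jar_b: Bystander: glass spice jar with red cap, 45 mm across, 106 mm high, at the right edge (the farther of two). Origin: centre of its underside.
- tea_tin: Bystander: grey-green tea tin with a light wooden lid and knob, 62 mm across, 85 mm high, at the back of the table; not part of the lunch pot. Origin: centre of its underside.

How it is judged:
On the way, in this order (a step that is already met when the one before it is completed fails the run):
1. the green pot is seated on the stand (horizontal distance between green_pot and stand below 0.007 m and z of green_pot in the frame of stand between 0.005 and 0.011 m and angle between green_pot's own z axis and vertical below 0.08 rad), for 0.2 s.
2. the orange pot is seated on the green pot (all of step 1 and horizontal distance between orange_pot and green_pot below 0.007 m and z of orange_pot in the frame of green_pot between 0.056 and 0.062 m and angle between orange_pot's own z axis and vertical below 0.08 rad), for 0.2 s.
3. the white pot is seated on the orange pot (all of step 2 and horizontal distance between white_pot and orange_pot below 0.007 m and z of white_pot in the frame of orange_pot between 0.042 and 0.048 m and angle between white_pot's own z axis and vertical below 0.08 rad), for 0.2 s.
At the end, for the whole second after the job is handed in: From the bottom up the stand, green pot, orange pot, white pot and lid are stacked, each centred on the one beneath within 7 mm, fully home (height within 3 mm) and level (tilt under 0.08 rad), released and at rest (all of step 3 and horizontal distance between lid and white_pot below 0.007 m and z of lid in the frame of white_pot between 0.032 and 0.038 m and angle between lid's own z axis and vertical below 0.08 rad and linear speed of each of green_pot, orange_pot, white_pot, lid below 0.02 m/s); the robot touches nothing.
It fails at once if a bystander (timer, mug, spice jar or tea tin) is moved more than 25 mm or tipped over (distance of any of egg_timer, mug, spice_jar_a, spice_jar_b, tea_tin from where it was at the start of the episode above 0.025 m or angle between any of egg_timer, mug, spice_jar_a, spice_jar_b, tea_tin's own z axis and vertical above 0.5 rad).
It also fails if it takes over 112 s, if anything falls off the work surface, if the arm or the gripper's body presses on something with over 40 N, if the wrist force passes 120 N, or if a joint passes its speed limit or range.

ROBOT

A 6-joint arm with a two-finger parallel gripper is mounted at the origin on a cart in front of the work surface, level with it; the furniture and walls round the work are solid. World frame = base frame: x ahead of the robot, y to its left, z up, the work surface at z = 0. Lengths are in m, angles in rad, forces in N, time in s.
With the tool pointing down it reaches from about 0.35 to 0.975 m from the base axis. Payload 4.9 kg.
Tool frame: the origin (TCP) lies midway between the tips of the shut fingers; the grasp point (between the pads) lies 19 mm behind it; z points along the fingers, y is the line along which they close (so a half turn about z gives the same grasp; the last joint's range is limited). The gripper opens to 85 mm and grips with 20 to 120 N. Pads are 22 mm wide; open, the fingers measure 114 mm over their backs; the gripper's body (76 mm by 85 mm) begins 54 mm behind the grasp point. The pads swing forward as they close: fully open they stand 13 mm farther back than shut.
Start: joints at [1.212, 0.053, 1.613, -0, 1.476, -0.119], TCP at [0.148, 0.607, 0.231] pointing down, gripper open.
Joint ranges: [-3.01, 3.01], [-1.01, 2.22], [0.06, 2.58], [-1.02, 4.17], [0.09, 2.62], [-3.14, 3.14]. Speed limits (rad/s): [2.57, 2.57, 3.14, 3.14, 3.14, 3.14].

INTERFACE

Orientations are given as a unit quaternion [w, x, y, z].
In Python, from plant import manip gives the robot as it stands.
- The arm moves only by the tool move_arm, never from a script. Its argument "increments" is one flat list of numbers, 5 for each row, row after row: the shift along the tool's x, y, z in mm, then the turn about the tool's z in rad, then the opening, from 0 (shut) to 1 (fully open). In form: [tx, ty, tz, spin, jaw, tx, ty, tz, spin, jaw, ...]. A call has 1 to 8 rows; each row shifts and turns the commanded pose from where the row before left it, along the tool's axes as they then stand; what a row does not reach is not made up. A row lasts 1/12 s, in which the tool goes at most 41.7 mm and 7.16 degrees, less where a joint would pass 70% of its speed; a pose out of reach is approached as far as the arm can. A call with a gripper value outside its range is refused whole. The fingers move at their own pace and stop on an object; the grip force is fixed at half the most. Time passes only in rows, so rows that do not move let the fingers close. It gives the time, the measured TCP pose, the force, the opening and the grip force at its end, in the units of the state.
- manip.state(): the state, without advancing time (a new reading comes with each control period).
- manip.grab_frame(name): name is "scene" or "top" or "wrist"; returns a dict with "image" (384x512x3 uint8, blue, green, red), "fov_y" (degrees; the focal length in pixels is half the picture's height over the tangent of half this angle, whatever the lens; pixels are square), "cx", "cy" (the principal point, pixels), "k1" (the pictures are not rectified: a ray, as slopes to the right and down, at radius r is drawn at 1 + k1 r^2 times it, then the intrinsics apply), "eye" and "rotation" of the camera in the world; the wrist camera has in their place "T_tool_cam" (4x4, takes a point from camera to tool coordinates, whose origin is the TCP and whose axes are the flange's). Camera axes: x right, y down, z forward; pixel columns grow to the right and rows downward; lengths in m; the calibration is good to about 2 mm. A picture is of the moment at which its call begins: read the wrist's pose just before it. There is no depth.
- manip.job_done(): hands the job in; it is judged then, once.
The state is a dict: "time": time; "joint_pos": joint angles; "joint_vel": joint speeds; "joint_efforts": joint torques, N m; "tool_pos": TCP position; "tool_rot": TCP orientation; "contact_force": force on the tool from outside, world axes, zero at the start; "ft_torque": the same for the moment, N m; "gripper_width": opening from 0.0 (shut) to 1.0 (fully open); "grasp_force": force on a finger pad.
Only numpy, scipy, OpenCV 4.12 (cv2) and the standard library are available. Lean on these libraries where they do the work, as an engineer would, in place of code of your own. Each camera call takes 0.05 s, during which the arm holds its last target. There are 200 camera calls.

## Working session

There is one attempt and no reset: what is moved stays moved. The work goes in short steps, Python scripts to look and compute and a tool call to move; the robot and the scene stay as the last step left them, time stands still between calls to the robot, and variables do not carry over. Pictures are saved under pics/ and viewed, at most 14 in all, crops included, and the job is handed in when it is done.

Besides the shell and the picture viewer there is one more tool, called after ">>>" as name(argument=value, ...) on one line, values as JSON. move_arm: Moves the arm, as the interface text tells. Its arguments: {"type":"object","properties":{"increments":{"type":"array"}},"required":["increments"]}

```bash
mkdir -p pics; ls; python3 - <<'E'
from plant import manip
import cv2,numpy as np
s=manip.state();print({k:np.round(v,3) for k,v in s.items()})
for n in("scene","top"):
    f=manip.grab_frame(n);cv2.imwrite(f"pics/{n}0.png",f["image"])
    print(n,{k:np.round(v,4).tolist() for k,v in f.items() if k!="image"})
f=manip.grab_frame("wrist");print(f["T_tool_cam"].round(4) if hasattr(f["T_tool_cam"],'round') else f["T_tool_cam"],f["fov_y"],f["cx"],f["cy"],f["k1"])
E
```

```text
pics
{'time': np.float64(0.0), 'joint_pos': array([ 1.212,  0.053,  1.614,  0.   ,  1.476, -0.119]), 'joint_vel': array([-0.001, -0.002,  0.   , -0.   , -0.002, -0.001]), 'joint_efforts': array([-2.0000e-03, -3.9368e+01, -3.7017e+01, -0.0000e+00,  7.0000e-03,
        0.0000e+00]), 'tool_pos': array([0.148, 0.607, 0.23 ]), 'tool_rot': array([-0.   ,  0.12 ,  0.993, -0.001]), 'contact_force': array([1.325, 0.796, 0.009]), 'ft_torque': array([0.021, 0.033, 0.036]), 'grasp_force': np.float64(0.0), 'gripper_width': np.float64(1.0)}
scene {'fov_y': 50.1426, 'cx': 257.7604, 'cy': 199.8577, 'k1': -0.1497, 'eye': [0.0665, -0.6647, 1.0279], 'rotation': [-0.3304, 0.8942, -0.2805, 0.112]}
top {'fov_y': 47.5766, 'cx': 255.2408, 'cy': 192.3504, 'k1': 0.0537, 'eye': [0.3013, 0.0338, 1.2053], 'rotation': [0.0716, -0.6783, 0.7276, -0.0724]}
[[-3.000e-04 -9.506e-01 -3.104e-01  7.940e-02]
 [ 1.000e+00 -4.000e-04  3.000e-04  2.000e-04]
 [-5.000e-04 -3.104e-01  9.506e-01 -1.426e-01]
 [ 0.000e+00  0.000e+00  0.000e+00  1.000e+00]] 60.35333673965417 260.0312913228591 193.62112930314868 -0.09130821269898041
```

View pics/scene0.png

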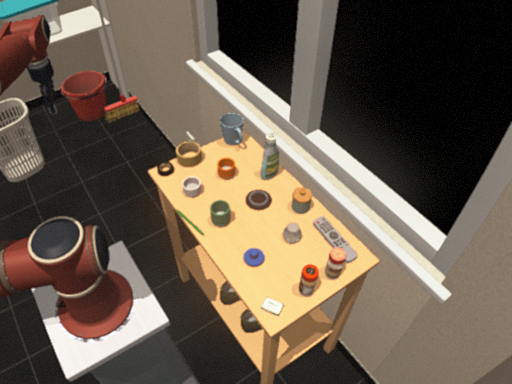

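View pics/top0.png

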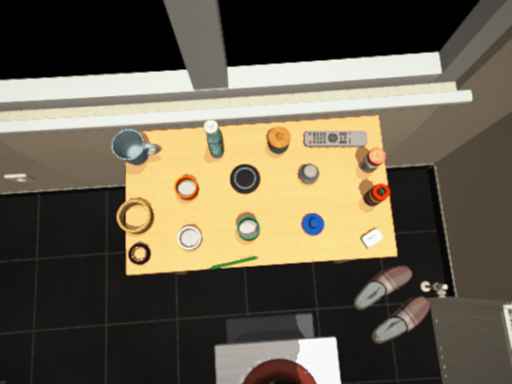

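The scene view shows the green pot at (221,213), orange (227,169), white (192,186), lid (254,257), stand (258,200) and timer (292,232). In the top view they are at (248,227), (187,188), (190,238), (313,224), (245,179) and (309,173).

```bash
cat > h.py <<'E'
import cv2,numpy as np
from scipy.spatial.transform import Rotation as R
from plant import manip
def q2m(q): return R.from_quat([q[1],q[2],q[3],q[0]]).as_matrix()
def cam(name):
    s=manip.state(); f=manip.grab_frame(name)
    if name=="wrist":
        T=np.array(f["T_tool_cam"]); Rt=q2m(s["tool_rot"])
        f["M"]=Rt@T[:3,:3]; f["E"]=Rt@T[:3,3]+s["tool_pos"]
    else: f["M"]=q2m(f["rotation"]); f["E"]=np.array(f["eye"])
    f["F"]=f["image"].shape[0]/2/np.tan(np.radians(f["fov_y"]/2))
    return f
def ray(f,p):
    d=(np.atleast_2d(p)-[f["cx"],f["cy"]])/f["F"]; u=d.copy()
    for _ in range(20): u=d/(1+f["k1"]*(u**2).sum(1,keepdims=True))
    v=np.c_[u,np.ones(len(u))]@f["M"].T
    return v/np.linalg.norm(v,axis=1,keepdims=True)
def plane(f,p,z):
    v=ray(f,p); return f["E"]+v*((z-f["E"][2])/v[:,2])[:,None]
def proj(f,P):
    c=(np.atleast_2d(P)-f["E"])@f["M"]; u=c[:,:2]/c[:,2:]
    return u*(1+f["k1"]*(u**2).sum(1,keepdims=True))*f["F"]+[f["cx"],f["cy"]]
def tri(E,V):
    A=sum(np.eye(3)-np.outer(v,v) for v in V); b=sum((np.eye(3)-np.outer(v,v))@e for e,v in zip(E,V))
    return np.linalg.solve(A,b)
E
python3 - <<'E'
from h import *
a=cam("scene");b=cam("top")
P=dict(green=((221,207),(248,222)),orange=((227,164),(187,187)),white=((192,182),(190,237)),lid=((254,258),(313,224)),stand=((258,200),(245,179)),timer=((292,228),(309,171)),tin=((302,194),(279,136)),mug=((232,120),(128,145)),jarA=((310,271),(379,193)),jarB=((337,257),(376,157)))
for n,(p,q) in P.items():
    print(n,tri([a["E"],b["E"]],[ray(a,p)[0],ray(b,q)[0]]).round(3),plane(b,q,0.03)[0].round(3))
c=np.hstack([cv2.resize(x["image"][r[0]:r[1],r[2]:r[3]],(400,400),interpolation=2) for x,r in((a,(120,280,140,300)),(b,(110,270,170,330)))])
cv2.imwrite("pics/crop1.png",c)
E
```

```text
green [0.455 0.05  0.059] [0.464 0.049 0.03 ]
orange [0.569 0.207 0.053] [0.573 0.211 0.03 ]
white [0.433 0.205 0.047] [0.434 0.208 0.03 ]
lid [ 0.449 -0.129  0.005] [ 0.446 -0.126  0.03 ]
stand [0.59  0.05  0.002] [0.584 0.05  0.03 ]
timer [ 0.59  -0.127  0.043] [ 0.594 -0.129  0.03 ]
tin [ 0.689 -0.051  0.064] [ 0.702 -0.054  0.03 ]
mug [0.684 0.352 0.096] [0.705 0.371 0.03 ]
jarA [ 0.508 -0.295  0.099] [ 0.519 -0.314  0.03 ]
jarB [ 0.605 -0.301  0.09 ] [ 0.621 -0.319  0.03 ]
```

View pics/crop1.png

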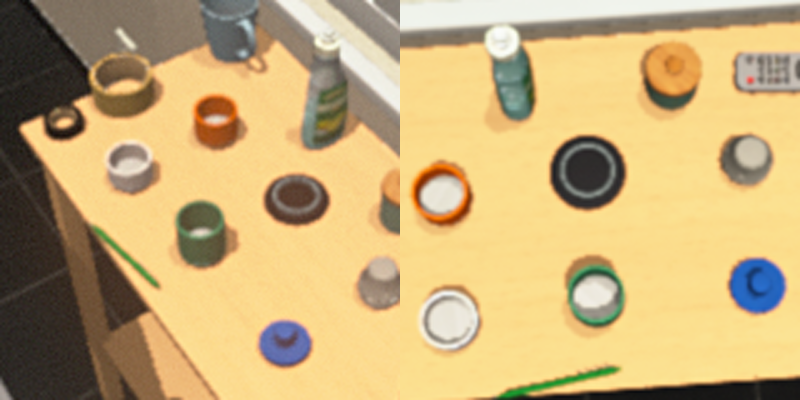

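Green, orange, white, lid and stand are clear in both views, and the coarse positions agree with the given heights. I'll move over the scene for finer wrist-camera views.

>>> move_arm(increments=[0, 0, -25, -0.12, 1, 0, 0, -25, -0.12, 1, -17, -34, 0, 0, 1, -17, -34, 0, 0, 1, -17, -34, 0, 0, 1, -17, -34, 0, 0, 1, -17, -34, 0, 0, 1, -17, -34, 0, 0, 1])

```text
time: 0.92
tool_pos: [0.2507, 0.4015, 0.2812]
tool_rot: [0.0, -0.0, 1.0, -0.0]
contact_force: [0.2, -0.2, 0.0]
gripper_width: 1.0
grasp_force: 0.0
```

>>> move_arm(increments=[-17, -34, 0, 0, 1, -17, -34, 0, 0, 1, -17, -34, 0, 0, 1, -17, -34, 0, 0, 1, -17, -34, 0, 0, 1, 0, 0, 0, 0, 1, 0, 0, 0, 0, 1, 0, 0, 0, 0, 1])

```text
time: 1.58
tool_pos: [0.3354, 0.2334, 0.2813]
tool_rot: [-0.0, 0.0, 1.0, 0.0]
contact_force: [-0.4, 0.5, -0.3]
gripper_width: 0.999
grasp_force: 0.0
```

```bash
python3 - <<'E'
from h import *
s=manip.state();print(s["time"],s["tool_pos"],s["tool_rot"])
f=cam("wrist");cv2.imwrite("pics/w1.png",f["image"])
import pickle;pickle.dump(f,open("w1.pkl","wb"))
E
```

```text
1.5833 [0.33537076 0.2333718  0.28131576] [-9.19526013e-05  1.35005737e-04  9.99999950e-01  2.71067327e-04]
```

View pics/w1.png

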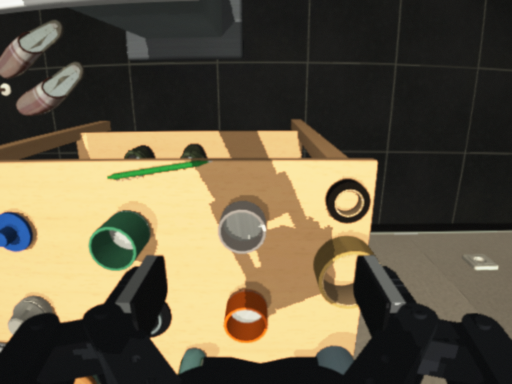

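The wrist view shows the white pot at (243,226), orange at (246,317), green at (118,242), and the lid at (12,232) partly cut off. The stand at (160,318) is half hidden by a finger. Next I'll take a second view farther right and measure from both.

>>> move_arm(increments=[-8, -38, 0, 0, 1, -8, -38, 0, 0, 1, -8, -38, 0, 0, 1, -8, -38, 0, 0, 1, 0, 0, 0, 0, 1, 0, 0, 0, 0, 1])

```text
time: 2.13
tool_pos: [0.3677, 0.0809, 0.2813]
tool_rot: [-0.0, 0.001, 1.0, 0.0]
contact_force: [0.7, 0.8, -0.5]
gripper_width: 1.002
grasp_force: 0.0
```

```bash
cat > det.py <<'E'
from h import *
HSV=dict(green=((60,60,20),(90,255,255)),orange=((3,180,60),(13,255,255)),lid=((110,120,40),(128,255,255)))
def rimfit(f,mask,z,xy0,r=0.031,half=True,gate=0.006):
    """hull points of blob, cast on plane z, side away from camera, circle fit"""
    cs,_=cv2.findContours(mask,cv2.RETR_EXTERNAL,cv2.CHAIN_APPROX_NONE)
    px0=proj(f,[*xy0,z])[0]
    cs=[c for c in cs if cv2.contourArea(c)>60 and np.linalg.norm(c[:,0].mean(0)-px0)<45]
    if not cs: return None
    P=plane(f,cv2.convexHull(np.vstack(cs),clockwise=True)[:,0].astype(float),z)
    c=np.vstack(cs)[:,0].astype(float); h=cv2.convexHull(np.vstack(cs))
    d=np.array([cv2.pointPolygonTest(h,tuple(p),True) for p in c]); P=plane(f,c[d<1.2],z)[:,:2]
    ctr=np.array(xy0[:2]); 
    for it in range(8):
        u=P-ctr; a=ctr-f["E"][:2]; n=np.linalg.norm(u,axis=1)
        k=(abs(n-r)<(gate if it>2 else .02)) & ((u@a>-0.2*n*np.linalg.norm(a)) if half else True)
        if k.sum()<6: return None
        Q=P[k]; A=np.c_[2*Q,np.ones(len(Q))]; s=np.linalg.lstsq(A,(Q**2).sum(1),rcond=None)[0]
        ctr=s[:2]; rad=np.sqrt(s[2]+ctr@ctr)
    return np.r_[ctr,z],rad,int(k.sum())
def mask(f,n):
    return cv2.inRange(cv2.cvtColor(f["image"],cv2.COLOR_BGR2HSV),*HSV[n])
E
python3 - <<'E'
from det import *
import pickle
s=manip.state();print(s["tool_pos"])
f=cam("wrist");cv2.imwrite("pics/w2.png",f["image"]);pickle.dump(f,open("w2.pkl","wb"))
g=pickle.load(open("w1.pkl","rb"))
for n,z,xy in(("green",.066,(.455,.05)),("orange",.052,(.569,.207)),("lid",.015,(.449,-.129))):
    r=[rimfit(v,mask(v,n),z,xy) for v in(f,g)]
    print(n,r)
    if all(r): print(tri([f["E"],g["E"]],[(q[0]-v["E"])/np.linalg.norm(q[0]-v["E"]) for q,v in zip(r,(f,g))]))
hsv=cv2.cvtColor(f["image"],cv2.COLOR_BGR2HSV)
for n,P in(("white",(.434,.206,.042)),("stand",(.587,.05,.015))):
    p=proj(f,P)[0].astype(int);print(n,p);print(hsv[p[1],p[0]-36:p[0]+40:3].tolist())
E
```

```text
[0.36771589 0.08086604 0.28127335]
green [(array([0.44501799, 0.05029164, 0.066     ]), np.float64(0.02868846276176268), 74), (array([0.44474403, 0.05045259, 0.066     ]), np.float64(0.028641713949593278), 67)]
[0.44508453 0.05023854 0.06558189]
orange [None, (array([0.56837801, 0.21358116, 0.052     ]), np.float64(0.02770311245150562), 58)]
lid [None, None]
white [360 209]
[[15, 132, 135], [16, 134, 135], [16, 134, 135], [16, 130, 135], [17, 71, 83], [23, 29, 160], [23, 26, 197], [25, 23, 186], [25, 23, 190], [25, 24, 194], [26, 20, 187], [26, 22, 185], [24, 22, 186], [25, 23, 187], [25, 23, 188], [26, 22, 189], [23, 25, 175], [17, 41, 99], [17, 39, 92], [17, 44, 81], [26, 26, 154], [18, 70, 231], [18, 123, 231], [18, 124, 230], [17, 123, 230], [17, 124, 230]]
stand [239 300]
[[17, 120, 231], [17, 120, 230], [17, 121, 230], [15, 130, 98], [150, 12, 21], [30, 10, 25], [71, 17, 121], [135, 26, 20], [150, 12, 22], [0, 12, 21], [0, 0, 21], [150, 12, 22], [120, 12, 22], [120, 12, 22], [0, 12, 22], [150, 12, 22], [150, 14, 18], [0, 0, 11], [60, 19, 27], [70, 14, 54], [60, 20, 13], [90, 21, 12], [15, 126, 65], [15, 131, 136], [16, 130, 135], [15, 132, 135]]
```

View pics/w2.png

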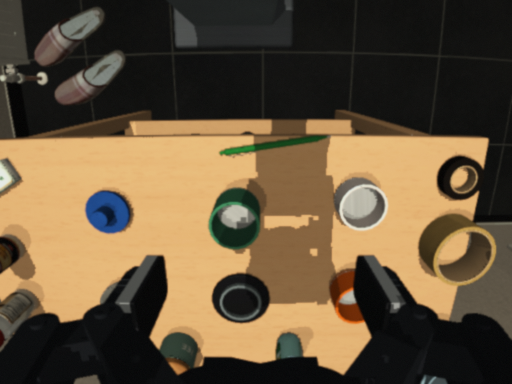

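The second wrist view shows green at (235,218), the stand at (240,298), white at (361,204), orange at (348,297) partly behind a finger, and the lid at (107,211). Green triangulates to (0.445, 0.050) with its rim at z 0.0656, close to the given 0.066. I'll go lower over green to refine it and the stand.

>>> move_arm(increments=[-16, -8, 22, 0, 1, -16, -8, 22, 0, 1, -16, -8, 22, 0, 1, -16, -8, 22, 0, 1, 0, 0, 0, 0, 1, 0, 0, 0, 0, 1, 0, 0, 0, 0, 1])

```text
time: 2.77
tool_pos: [0.4315, 0.051, 0.1942]
tool_rot: [0.0, -0.002, 1.0, 0.0]
contact_force: [0.8, -0.4, 0.3]
gripper_width: 1.0
grasp_force: 0.0
```

```bash
cat >> det.py <<'E'
def dark(f,z=.007,xy=(.587,.05)):   # only near the stand
    m=cv2.inRange(cv2.cvtColor(f["image"],cv2.COLOR_BGR2HSV),(0,0,0),(180,60,45))
    k=np.zeros_like(m); p=proj(f,[*xy,z])[0]; e=proj(f,[xy[0],xy[1]+.05,z])[0]
    cv2.circle(k,tuple(int(v) for v in p),int(np.linalg.norm(e-p)*1.1),255,-1); return m&k
def pair(r,v): return tri([x["E"] for x in v],[(q[0]-x["E"])/np.linalg.norm(q[0]-x["E"]) for q,x in zip(r,v)])
E
python3 - <<'E'
from det import *
import pickle
s=manip.state();print(s["tool_pos"])
g=pickle.load(open("w2.pkl","rb"));f=cam("wrist");cv2.imwrite("pics/w3.png",f["image"]);pickle.dump(f,open("w3.pkl","wb"))
t=cam("top");V=(f,g)
r=[rimfit(v,mask(v,"green"),.066,(.445,.05)) for v in V];print(r,pair(r,V))
V=(f,g,t)
r=[rimfit(v,dark(v),.007,(.587,.05),r=.044,half=False) for v in V];print(r)
V2=[v for v,q in zip(V,r) if q]; print(pair([q for q in r if q],V2))
E
```

```text
[0.43148422 0.05098145 0.19419185]
[(array([0.44516271, 0.04995516, 0.066     ]), np.float64(0.02927179038293623), 105), (array([0.44501799, 0.05029164, 0.066     ]), np.float64(0.02868846276176268), 74)] [0.44615666 0.05000279 0.06326847]
[(array([0.58981021, 0.05122252, 0.007     ]), np.float64(0.04145391381314529), 184), (array([0.58955006, 0.05146121, 0.007     ]), np.float64(0.04068619120866719), 144), None]
[0.59204981 0.05122557 0.00371604]
```

View pics/w3.png

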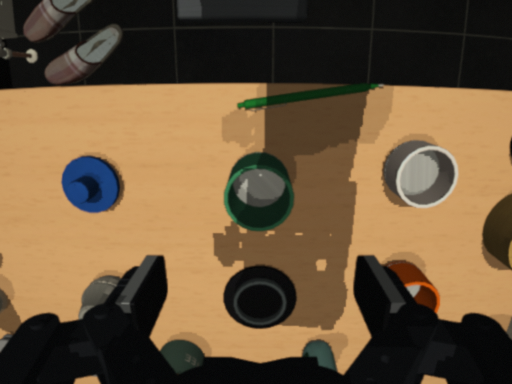

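Green is at (0.445, 0.050) and the stand at (0.590, 0.051). In the picture they are at (260,190) and (260,296), and the heights agree within about 3 mm. I'll grasp the green pot.

>>> move_arm(increments=[-7, -0.5, 30, 0, 1, -6.5, -0.5, 30, 0, 1, 0, 0, 30, 0, 1, 0, 0, 30, 0, 1, 0, 0, 28, 0, 1, 0, 0, 20, 0, 1, 0, 0, 0, 0, 1, 0, 0, 0, 0, 1])

```text
time: 3.53
tool_pos: [0.4449, 0.0486, 0.0258]
tool_rot: [-0.0, -0.0, 1.0, 0.0]
contact_force: [0.1, -0.1, 0.8]
gripper_width: 0.998
grasp_force: 0.0
```

>>> move_arm(increments=[0, 0, 0, 0, 0, 0, 0, 0, 0, 0, 0, 0, 0, 0, 0, 0, 0, 0, 0, 0, 0, 0, 0, 0, 0, 0, 0, 0, 0, 0, 0, 0, 0, 0, 0, 0, 0, 0, 0, 0])

```text
time: 4.2
tool_pos: [0.4477, 0.0481, 0.0284]
tool_rot: [0.003, -0.0, 1.0, -0.0]
contact_force: [-0.0, -0.1, 7.0]
gripper_width: 0.711
grasp_force: 65.5
```

The pot is gripped with the width at 0.711. I'll lift it and carry it over the stand.

>>> move_arm(increments=[0, 0, -20, 0, 0, 0, 0, -25, 0, 0, 0, 0, -15, 0, 0, -35, 0.5, 0, 0, 0, -36, 1, 0, 0, 0, -36, 1, 0, 0, 0, -36, 0, 0, 0, 0, 0, 0, 0, 0, 0])

```text
time: 4.87
tool_pos: [0.5936, 0.0502, 0.086]
tool_rot: [0.002, 0.0, 1.0, -0.0]
contact_force: [-0.9, -0.9, -0.5]
gripper_width: 0.707
grasp_force: 65.3
```

>>> move_arm(increments=[0, 0, 0, 0, 0, 0, 0, 0, 0, 0, 0, 0, 0, 0, 0, 0, 0, 0, 0, 0])

```text
time: 5.2
tool_pos: [0.5871, 0.0508, 0.0857]
tool_rot: [0.0, -0.0, 1.0, -0.0]
contact_force: [0.3, -0.5, -1.8]
gripper_width: 0.707
grasp_force: 65.3
```

```bash
python3 - <<'E'
from det import *
s=manip.state();print(s["tool_pos"],s["tool_rot"],s["contact_force"],s["grasp_force"])
f=cam("wrist")
z=.066+s["tool_pos"][2]-.0284
print(rimfit(f,mask(f,"green"),z,s["tool_pos"][:2]))
a=cam("scene")["image"][140:260,200:320];
cv2.imwrite("pics/w4.png",np.hstack([cv2.resize(f["image"],(400,300)),cv2.resize(a,(300,300))]))
E
```

```text
[0.58706506 0.05075736 0.0857075 ] [ 1.36017693e-04 -1.42191721e-04  9.99999980e-01 -1.99061747e-05] [ 0.29781414 -0.48115783 -1.80607065] 65.268724411726
(array([0.58463166, 0.05124622, 0.1233075 ]), np.float64(0.030439862876027554), 200)
```

View pics/w4.png

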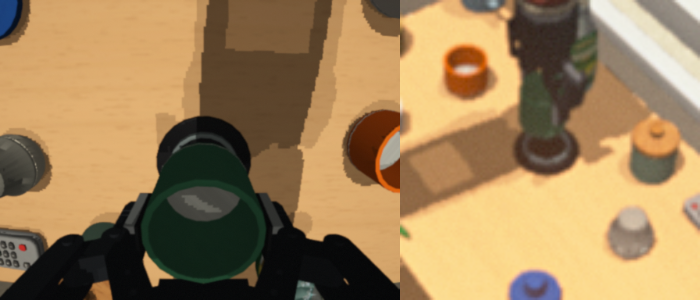

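The wrist view (left) shows the held green pot's rim at about (204,230), with the stand behind it at (204,150). The pot is about 5 mm short of the stand's centre in x. I'll shift it and lower.

>>> move_arm(increments=[-5.5, 0.3, 10, 0, 0, 0, 0, 14, 0, 0, 0, 0, 10, 0, 0, 0, 0, 6, 0, 0, 0, 0, 4, 0, 0, 0, 0, 3, 0, 0, 0, 0, 2, 0, 0, 0, 0, 0, 0, 0])

```text
time: 5.97
tool_pos: [0.5939, 0.051, 0.0368]
tool_rot: [0.0, -0.0, 1.0, -0.0]
contact_force: [-0.6, 0.0, -1.5]
gripper_width: 0.707
grasp_force: 65.4
```

>>> move_arm(increments=[0, 0, 0, 0, 0, 0, 0, 0, 0, 0])

```text
time: 6.13
tool_pos: [0.594, 0.051, 0.0366]
tool_rot: [0.001, -0.0, 1.0, -0.0]
contact_force: [-0.8, 0.5, -1.2]
gripper_width: 0.713
grasp_force: 65.3
```

>>> move_arm(increments=[0, 0, 1, 0, 0, 0, 0, 1, 0, 0, 0, 0, 0, 0, 0])

```text
time: 6.38
tool_pos: [0.5941, 0.051, 0.0365]
tool_rot: [0.0, -0.0, 1.0, -0.0]
contact_force: [-6.5, -0.6, 11.1]
gripper_width: 0.711
grasp_force: 66.3
```

```bash
python3 - <<'E'
from det import *
s=manip.state();print(s["tool_pos"],s["contact_force"])
f=cam("wrist")
for h in(.058+.015,.076):print(rimfit(f,mask(f,"green"),h,s["tool_pos"][:2]))
print(rimfit(f,dark(f,xy=(.59,.051)),.007,(.59,.051),r=.044,half=False))
E
```

```text
[0.59405379 0.05099924 0.03654265] [-6.48467344 -0.58127168 11.11749521]
(array([0.59254245, 0.05118253, 0.073     ]), np.float64(0.03061975897165722), 212)
(array([0.59034297, 0.05117965, 0.076     ]), np.float64(0.029754616526745374), 212)
(array([0.5909589 , 0.05112002, 0.007     ]), np.float64(0.04199035555787991), 203)
```

Contact at the seated height: the pot's origin is at about z 0.008. I'll release and retreat.

>>> move_arm(increments=[0, 0, 0, 0, 1, 0, 0, 0, 0, 1, 0, 0, 0, 0, 1, 0, 0, 0, 0, 1, 0, 0, 0, 0, 1, 0, 0, -30, 0, 1, 0, 0, -35, 0, 1, 0, 0, -35, 0, 1])

```text
time: 7.1
tool_pos: [0.5924, 0.051, 0.1339]
tool_rot: [-0.002, -0.0, 1.0, 0.0]
contact_force: [1.7, 0.2, 0.5]
gripper_width: 1.006
grasp_force: 0.0
```

>>> move_arm(increments=[20, 17, -35, 0, 1, 20, 17, -15, 0, 1, 20, 17, 0, 0, 1, 20, 17, 0, 0, 1, 0, 0, 0, 0, 1, 0, 0, 0, 0, 1, 0, 0, 0, 0, 1])

```text
time: 7.68
tool_pos: [0.5147, 0.118, 0.1825]
tool_rot: [0.0, -0.0, 1.0, -0.0]
contact_force: [-0.1, -0.0, 0.6]
gripper_width: 1.003
grasp_force: 0.0
```

```bash
python3 - <<'E'
from det import *
import pickle
s=manip.state();print(s["tool_pos"])
f=cam("wrist");pickle.dump(f,open("w5.pkl","wb"));cv2.imwrite("pics/w5.png",f["image"])
print(rimfit(f,mask(f,"green"),.074,(.59,.051)))
print(rimfit(f,mask(f,"orange"),.052,(.57,.21)))
E
```

```text
[0.51472049 0.1179562  0.18250751]
(array([0.59217065, 0.05172813, 0.074     ]), np.float64(0.028688875519852306), 58)
(array([0.5700745, 0.2128579, 0.052    ]), np.float64(0.029983984043001434), 73)
```

View pics/w5.png

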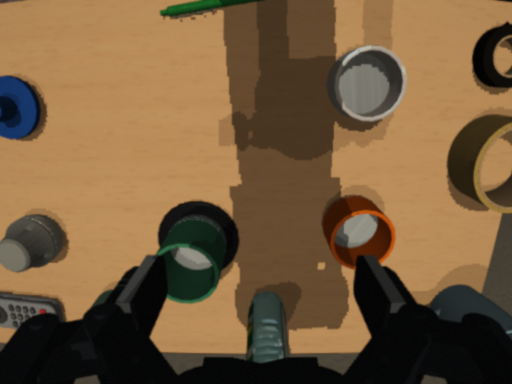

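The green pot (190,260) stands level in the stand. Orange is at (358,232), measured at (0.570, 0.213). Next, a second view over orange.

>>> move_arm(increments=[-11, 21, 0, 0, 1, -11, 21, 0, 0, 1, -11, 21, 0, 0, 1, -11, 21, 0, 0, 1, 0, 0, 0, 0, 1, 0, 0, 0, 0, 1, 0, 0, 0, 0, 1])

```text
time: 8.32
tool_pos: [0.5586, 0.2013, 0.182]
tool_rot: [-0.001, 0.0, 1.0, -0.0]
contact_force: [0.3, -1.0, -0.0]
gripper_width: 0.999
grasp_force: 0.0
```

```bash
python3 - <<'E'
from det import *
import pickle
s=manip.state();print(s["tool_pos"])
f=cam("wrist");g=pickle.load(open("w5.pkl","rb"))
r=[rimfit(v,mask(v,"orange"),.052,(.57,.213)) for v in(f,g)];print(r,pair(r,(f,g)))
print(plane(cam("top"),[(217,155),(212,127)],0))
E
```

```text
[0.55862993 0.20129217 0.18200551]
[(array([0.57025868, 0.21307741, 0.052     ]), np.float64(0.03007731530897986), 106), (array([0.5700745, 0.2128579, 0.052    ]), np.float64(0.029983984043001434), 73)] [0.57049639 0.21312396 0.05120326]
[[0.66783618 0.12580565 0.        ]
 [0.75345838 0.13586156 0.        ]]
```

>>> move_arm(increments=[-6, 6, 30, 0, 1, -6, 6, 30, 0, 1, 0, 0, 30, 0, 1, 0, 0, 30, 0, 1, 0, 0, 30, 0, 1, 0, 0, 20, 0, 1, 0, 0, 0, 0, 1, 0, 0, 0, 0, 1])

```text
time: 9.08
tool_pos: [0.5694, 0.2132, 0.0117]
tool_rot: [-0.001, 0.0, 1.0, -0.0]
contact_force: [1.3, -0.5, 1.1]
gripper_width: 1.003
grasp_force: 0.0
```

>>> move_arm(increments=[0, 0, 0, 0, 0, 0, 0, 0, 0, 0, 0, 0, 0, 0, 0, 0, 0, 0, 0, 0, 0, 0, 0, 0, 0, 0, 0, 0, 0, 0, 0, 0, 0, 0, 0, 0, 0, 0, 0, 0])

```text
time: 9.75
tool_pos: [0.5728, 0.2146, 0.0158]
tool_rot: [0.003, -0.0, 1.0, 0.0]
contact_force: [-0.7, -0.6, 7.0]
gripper_width: 0.696
grasp_force: 65.4
```

>>> move_arm(increments=[0, 0, -25, 0, 0, 0, 0, -30, 0, 0, 0, 0, -30, 0, 0, 0, 0, -25, 0, 0, 0, -30, 0, 0, 0, 0, -32, 0, 0, 0, 0, -33, 0, 0, 0, -8, -33, 0, 0, 0])

```text
time: 10.42
tool_pos: [0.5774, 0.0853, 0.1232]
tool_rot: [-0.0, -0.001, 1.0, 0.0]
contact_force: [1.4, -0.7, -0.6]
gripper_width: 0.701
grasp_force: 65.1
```

>>> move_arm(increments=[-12, -33, 0, 0, 0, 0, 0, 0, 0, 0, 0, 0, 0, 0, 0, 0, 0, 0, 0, 0, 0, 0, 0, 0, 0])

```text
time: 10.83
tool_pos: [0.5901, 0.0541, 0.1226]
tool_rot: [-0.0, -0.001, 1.0, 0.0]
contact_force: [0.4, 0.2, -1.4]
gripper_width: 0.702
grasp_force: 65.3
```

```bash
python3 - <<'E'
from det import *
s=manip.state();print(s["tool_pos"],s["contact_force"],s["grasp_force"])
f=cam("wrist")
print(rimfit(f,mask(f,"orange"),.052+s["tool_pos"][2]-.0158,s["tool_pos"][:2]))
print(rimfit(f,mask(f,"green"),.074,(.591,.0515)))
a=cam("scene")["image"][100:260,180:340]
cv2.imwrite("pics/w6.png",np.hstack([cv2.resize(f["image"],(400,300)),cv2.resize(a,(300,300))]))
E
```

```text
[0.59013107 0.05413589 0.12261931] [ 0.4151577   0.22079814 -1.39037991] 65.25918273779098
(array([0.5882698 , 0.05430026, 0.15881931]), np.float64(0.029892411511994215), 222)
None
```

View pics/w6.png

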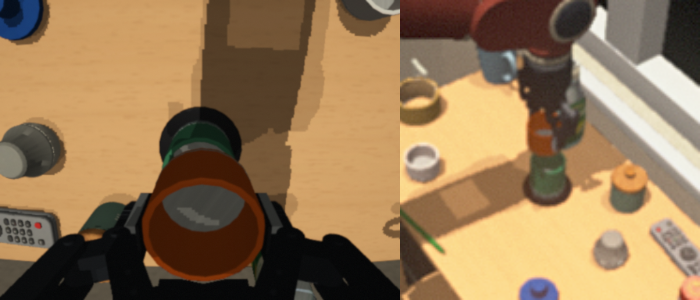

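The wrist view shows orange at (205,225) above green, 3 mm off in x and y. I'll correct and lower it by 40 mm.

>>> move_arm(increments=[-3, -2.8, 8, 0, 0, 0, 0, 10, 0, 0, 0, 0, 8, 0, 0, 0, 0, 5, 0, 0, 0, 0, 4, 0, 0, 0, 0, 3, 0, 0, 0, 0, 2, 0, 0, 0, 0, 0, 0, 0])

```text
time: 11.6
tool_pos: [0.5939, 0.0504, 0.0831]
tool_rot: [0.0, -0.0, 1.0, 0.0]
contact_force: [0.1, 0.2, -1.4]
gripper_width: 0.7
grasp_force: 65.3
```

>>> move_arm(increments=[0, 0, 0.7, 0, 0, 0, 0, 0.8, 0, 0, 0, 0, 0, 0, 0])

```text
time: 11.85
tool_pos: [0.5943, 0.0504, 0.0829]
tool_rot: [0.001, -0.0, 1.0, 0.0]
contact_force: [-2.9, -0.3, 5.7]
gripper_width: 0.704
grasp_force: 66.1
```

Contact at z 0.067, which is the seated height. I'll release and go look at white.

>>> move_arm(increments=[0, 0, 0, 0, 1, 0, 0, 0, 0, 1, 0, 0, 0, 0, 1, 0, 0, 0, 0, 1, 0, 0, 0, 0, 1, 0, 0, -30, 0, 1, 0, 0, -35, 0, 1, 0, 0, -35, 0, 1])

```text
time: 12.52
tool_pos: [0.5924, 0.0504, 0.1808]
tool_rot: [-0.002, -0.0, 1.0, 0.0]
contact_force: [2.1, 0.3, -0.3]
gripper_width: 1.002
grasp_force: 0.0
```

>>> move_arm(increments=[25, 20, -10, 0, 1, 27, 24, 0, 0, 1, 27, 24, 0, 0, 1, 27, 24, 0, 0, 1, 27, 24, 0, 0, 1, 0, 0, 0, 0, 1, 0, 0, 0, 0, 1, 0, 0, 0, 0, 1])

```text
time: 13.18
tool_pos: [0.4607, 0.1663, 0.1913]
tool_rot: [0.0, -0.0, 1.0, -0.0]
contact_force: [0.0, -0.1, 0.4]
gripper_width: 1.005
grasp_force: 0.0
```

```bash
cat >> det.py <<'E'
def white(f,xy,z):
    m=cv2.inRange(cv2.cvtColor(f["image"],cv2.COLOR_BGR2HSV),(0,0,50),(180,62,255))
    k=np.zeros_like(m); p=proj(f,[*xy,z])[0]; e=proj(f,[xy[0],xy[1]+.04,z])[0]
    cv2.circle(k,tuple(int(v) for v in p),int(np.linalg.norm(e-p)),255,-1); return m&k
E
python3 - <<'E'
from det import *
import pickle
s=manip.state();print(s["tool_pos"])
f=cam("wrist");pickle.dump(f,open("w7.pkl","wb"));g=pickle.load(open("w5.pkl","rb"))
r=[rimfit(v,white(v,(.434,.206),.042),.042,(.434,.206)) for v in(f,g)];print(r,pair(r,(f,g)) if all(r) else 0)
print(rimfit(f,mask(f,"orange"),.119,(.591,.0515)),rimfit(f,mask(f,"green"),.074,(.591,.0515)))
m=white(f,(.434,.206),.042)
cv2.imwrite("pics/w7.png",np.hstack([cv2.resize(f["image"],(400,300)),cv2.cvtColor(cv2.resize(m,(400,300)),8)]))
E
```

```text
[0.46073366 0.16627368 0.19128594]
[(array([0.43159939, 0.20987215, 0.042     ]), np.float64(0.02970771556869824), 103), (array([0.43199277, 0.2094947 , 0.042     ]), np.float64(0.030020278951789176), 118)] [0.43196887 0.21019131 0.03984821]
None None
```

View pics/w7.png

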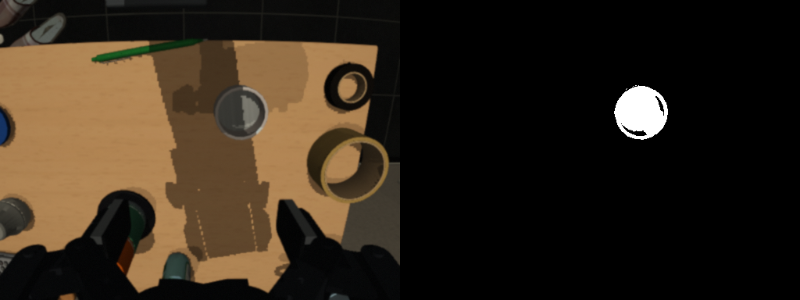

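White is at (240,112) in the left picture, with a clean mask, measured at (0.432, 0.210) with its rim at z 0.040. I'll grasp it.

>>> move_arm(increments=[10, 15, 30, 0, 1, 10, 15, 30, 0, 1, 8.5, 13.5, 30, 0, 1, 0, 0, 30, 0, 1, 0, 0, 30, 0, 1, 0, 0, 24, 0, 1, 0, 0, 12, 0, 1, 0, 0, 0, 0, 1])

```text
time: 13.9
tool_pos: [0.4299, 0.2081, 0.0014]
tool_rot: [-0.004, 0.001, 1.0, -0.001]
contact_force: [-0.2, -0.6, -0.7]
gripper_width: 1.001
grasp_force: 0.0
```

>>> move_arm(increments=[0, 0, 0, 0, 1, 0, 0, 0, 0, 0, 0, 0, 0, 0, 0, 0, 0, 0, 0, 0, 0, 0, 0, 0, 0, 0, 0, 0, 0, 0, 0, 0, 0, 0, 0, 0, 0, 0, 0, 0])

```text
time: 14.57
tool_pos: [0.4341, 0.2103, 0.0073]
tool_rot: [0.002, -0.0, 1.0, 0.0]
contact_force: [1.0, -1.0, 6.4]
gripper_width: 0.711
grasp_force: 65.4
```

>>> move_arm(increments=[0, 0, -22, 0, 0, 0, 0, -35, 0, 0, 0, 0, -35, 0, 0, 0, 0, -35, 0, 0, 0, 0, -25, 0, 0, -26, -26, 0, 0, 0, -28, -28, 0, 0, 0, -28, -28, 0, 0, 0])

```text
time: 15.23
tool_pos: [0.5148, 0.1274, 0.1584]
tool_rot: [0.001, -0.001, 1.0, 0.0]
contact_force: [0.6, 1.1, -0.4]
gripper_width: 0.708
grasp_force: 65.4
```

>>> move_arm(increments=[-28, -28, 0, 0, 0, -26, -26, 0, 0, 0, -22, -22, 0, 0, 0, 0, 0, 0, 0, 0, 0, 0, 0, 0, 0, 0, 0, 0, 0, 0, 0, 0, 0, 0, 0])

```text
time: 15.82
tool_pos: [0.589, 0.0528, 0.1568]
tool_rot: [-0.0, -0.001, 1.0, 0.0]
contact_force: [0.0, 0.7, -1.0]
gripper_width: 0.709
grasp_force: 65.4
```

```bash
python3 - <<'E'
from det import *
s=manip.state();print(s["tool_pos"],s["contact_force"],s["grasp_force"])
f=cam("wrist");z=.042+s["tool_pos"][2]-.0073
print(rimfit(f,white(f,s["tool_pos"][:2],z),z,s["tool_pos"][:2]))
a=cam("scene")["image"][100:260,180:340]
cv2.imwrite("pics/w8.png",np.hstack([cv2.resize(f["image"],(400,300)),cv2.resize(a,(300,300))]))
E
```

```text
[0.58901142 0.05282767 0.15681648] [ 0.01802292  0.71212111 -1.03825869] 65.41513949632645
(array([0.59265911, 0.05372698, 0.19151648]), np.float64(0.030439663779977193), 87)
```

View pics/w8.png

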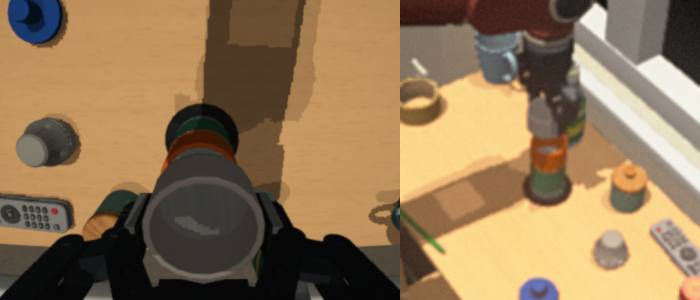

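The white pot is at (204,228) above the stack. The wall mask touches the gripper, so I use the grasp offset of −2.2 mm in x instead. I'll correct by +4.5/−1.8 mm and lower it by 38 mm.

>>> move_arm(increments=[-4.5, -1.8, 8, 0, 0, 0, 0, 10, 0, 0, 0, 0, 7, 0, 0, 0, 0, 4, 0, 0, 0, 0, 4, 0, 0, 0, 0, 3, 0, 0, 0, 0, 2, 0, 0, 0, 0, 0, 0, 0])

```text
time: 16.58
tool_pos: [0.5949, 0.0501, 0.1196]
tool_rot: [0.0, -0.0, 1.0, -0.0]
contact_force: [-0.3, -0.6, -2.2]
gripper_width: 0.709
grasp_force: 65.5
```

>>> move_arm(increments=[0, 0, 0.7, 0, 0, 0, 0, 0.8, 0, 0, 0, 0, 0, 0, 0])

```text
time: 16.83
tool_pos: [0.5953, 0.0501, 0.1194]
tool_rot: [0.001, -0.0, 1.0, -0.0]
contact_force: [-2.9, 0.1, 5.7]
gripper_width: 0.707
grasp_force: 66.1
```

Seated at 0.112. I'll release and go look at the lid.

>>> move_arm(increments=[0, 0, 0, 0, 1, 0, 0, 0, 0, 1, 0, 0, 0, 0, 1, 0, 0, 0, 0, 1, 0, 0, 0, 0, 1, 0, 0, -30, 0, 1, 0, 0, -35, 0, 1, 0, 0, -20, 0, 1])

```text
time: 17.5
tool_pos: [0.5955, 0.0501, 0.2058]
tool_rot: [0.002, -0.0, 1.0, -0.0]
contact_force: [1.4, -0.3, 1.4]
gripper_width: 0.999
grasp_force: 0.0
```

>>> move_arm(increments=[24, -25, -5, 0, 1, 25, -26, 0, 0, 1, 25, -26, 0, 0, 1, 25, -26, 0, 0, 1, 25, -26, 0, 0, 1, 0, 0, 0, 0, 1, 0, 0, 0, 0, 1, 0, 0, 0, 0, 1])

```text
time: 18.17
tool_pos: [0.4707, -0.0789, 0.2078]
tool_rot: [0.0, 0.0, 1.0, 0.0]
contact_force: [0.6, 0.5, -0.1]
gripper_width: 0.999
grasp_force: 0.0
```

```bash
python3 - <<'E'
from det import *
import pickle
s=manip.state();print(s["tool_pos"])
f=cam("wrist");pickle.dump(f,open("w9.pkl","wb"))
g=pickle.load(open("w3.pkl","rb"))
HSV["lid"]=((105,120,25),(128,255,255))
r=[rimfit(v,mask(v,"lid"),.015,(.443,-.124)) for v in(f,g)];print(r,pair(r,(f,g)) if all(r) else 0)
a=cam("scene")["image"][100:260,180:340]
cv2.imwrite("pics/w9.png",np.hstack([cv2.resize(f["image"],(480,360)),cv2.resize(a,(320,360))]))
E
```

```text
[ 0.47074342 -0.07890311  0.20779832]
[(array([ 0.4484905 , -0.12729306,  0.015     ]), np.float64(0.02933844053532908), 90), (array([ 0.44850068, -0.12693692,  0.015     ]), np.float64(0.029091489171431246), 84)] [ 0.44868319 -0.1273922   0.01420016]
```

View pics/w9.png

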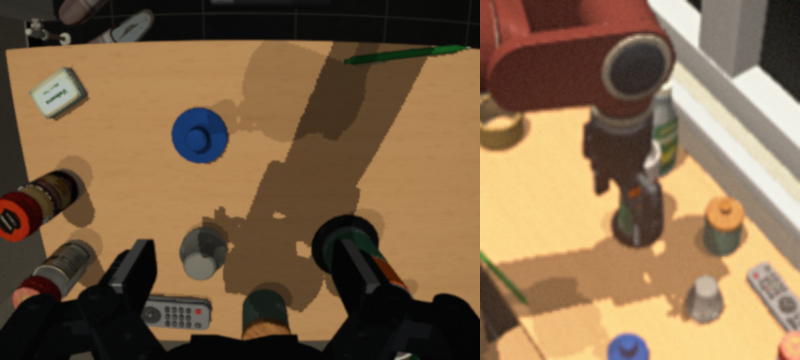

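The lid is at (200,135) in the wrist picture, measured at (0.4486, −0.1273) with its disc top at z 0.014. I'll grasp the knob.

>>> move_arm(increments=[8, -16, 30, 0, 1, 8, -16, 30, 0, 1, 6, -16.4, 30, 0, 1, 0, 0, 30, 0, 1, 0, 0, 30, 0, 1, 0, 0, 25, 0, 1, 0, 0, 15, 0, 1, 0, 0, 0, 0, 1])

```text
time: 18.93
tool_pos: [0.446, -0.1252, 0.0134]
tool_rot: [-0.004, -0.001, 1.0, 0.002]
contact_force: [-0.8, 0.7, -0.2]
gripper_width: 1.0
grasp_force: 0.0
```

>>> move_arm(increments=[0, 0, 0, 0, 1, 0, 0, 0, 0, 1])

```text
time: 19.1
tool_pos: [0.4499, -0.1274, 0.0189]
tool_rot: [0.001, -0.001, 1.0, -0.0]
contact_force: [0.3, -0.2, 0.5]
gripper_width: 0.995
grasp_force: 0.0
```

>>> move_arm(increments=[0, 0, 0, 0, 0, 0, 0, 0, 0, 0, 0, 0, 0, 0, 0, 0, 0, 0, 0, 0, 0, 0, 0, 0, 0, 0, 0, 0, 0, 0, 0, 0, 0, 0, 0, 0, 0, 0, 0, 0])

```text
time: 19.77
tool_pos: [0.4491, -0.1276, 0.0184]
tool_rot: [0.001, -0.0, 1.0, -0.0]
contact_force: [-0.5, -0.1, 5.7]
gripper_width: 0.255
grasp_force: 59.3
```

>>> move_arm(increments=[0, 0, 0, 0, 0, 0, 0, 0, 0, 0])

```text
time: 19.93
tool_pos: [0.4491, -0.1276, 0.0184]
tool_rot: [0.001, -0.0, 1.0, -0.0]
contact_force: [-0.9, 0.5, 5.4]
gripper_width: 0.255
grasp_force: 59.3
```

>>> move_arm(increments=[0, 0, -20, 0, 0, 0, 0, -28, 0, 0, 0, 0, -35, 0, 0, 0, 0, -35, 0, 0, 0, 0, -35, 0, 0, 0, 0, -35, 0, 0, 0, 0, 0, 0, 0, -20, 25, 0, 0, 0])

```text
time: 20.6
tool_pos: [0.4687, -0.1053, 0.2085]
tool_rot: [0.002, 0.002, 1.0, -0.002]
contact_force: [0.9, -0.4, -1.5]
gripper_width: 0.254
grasp_force: 59.0
```

>>> move_arm(increments=[-24, 30, 0, 0, 0, -24, 30, 0, 0, 0, -24, 30, 0, 0, 0, -24, 30, 0, 0, 0, -12, 16, 0, 0, 0, 0, 0, 0, 0, 0, 0, 0, 0, 0, 0, 0, 0, 0, 0, 0])

```text
time: 21.27
tool_pos: [0.5757, 0.0333, 0.2046]
tool_rot: [-0.001, -0.0, 1.0, -0.0]
contact_force: [-0.2, 0.7, -0.7]
gripper_width: 0.257
grasp_force: 59.0
```

```bash
python3 - <<'E'
from det import *
s=manip.state();print(s["tool_pos"],s["contact_force"],s["grasp_force"])
f=cam("wrist");z=.015+s["tool_pos"][2]-.0184
HSV["lid"]=((105,120,25),(128,255,255))
print(rimfit(f,mask(f,"lid"),z,s["tool_pos"][:2],half=False))
a=cam("scene")["image"][100:260,180:340]
cv2.imwrite("pics/w10.png",np.hstack([cv2.resize(f["image"],(480,360)),cv2.resize(a,(320,360))]))
E
```

```text
[0.57573618 0.03325064 0.2045924 ] [-0.2336401   0.6939665  -0.74518184] 58.99518177495338
(array([0.57460207, 0.03343539, 0.2011924 ]), np.float64(0.030146179125489288), 248)
```

View pics/w10.png

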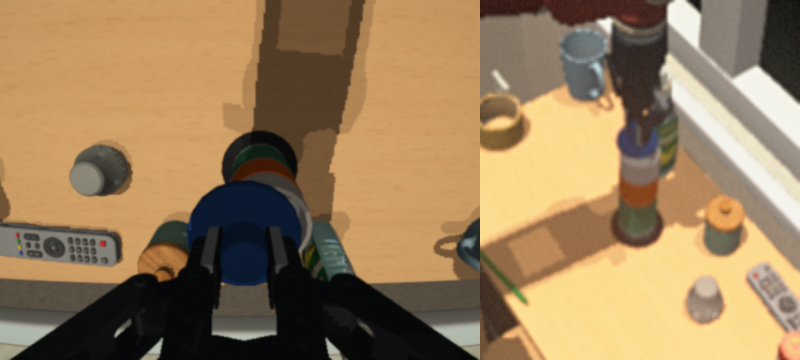

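The lid at (246,235) hides the white pot and stands about 17 mm short in both x and y; that move was cut short. The stack below is straight, so I'll make up the rest before lowering.

>>> move_arm(increments=[-9, 9, 0, 0, 0, -8, 8.5, 0, 0, 0, 0, 0, 0, 0, 0, 0, 0, 0, 0, 0, 0, 0, 0, 0, 0])

```text
time: 21.78
tool_pos: [0.5935, 0.0512, 0.2056]
tool_rot: [-0.0, -0.0, 1.0, -0.0]
contact_force: [-0.1, -0.2, -0.7]
gripper_width: 0.256
grasp_force: 59.0
```

```bash
python3 - <<'E'
from det import *
s=manip.state();print(s["tool_pos"])
f=cam("wrist");z=.015+s["tool_pos"][2]-.0184
HSV["lid"]=((105,120,25),(128,255,255))
print(rimfit(f,mask(f,"lid"),z,s["tool_pos"][:2],half=False))
# nearly visible near-side edges of stack: orange columns at shoulder
m=mask(f,"orange");y,x=np.nonzero(m);print("orange cols",x.min(),x.max(),y.min(),y.max())
for zz in(.074,.119): print([proj(f,[.5915,.051+d,zz])[0].round(1).tolist() for d in(-.031,.031)])
E
```

```text
[0.59353608 0.05120833 0.20558199]
(array([0.59236542, 0.05151364, 0.20218199]), np.float64(0.030140979226868838), 250)
orange cols 146 296 148 277
[[223.6, 180.1], [295.5, 180.1]]
[[217.2, 196.8], [301.7, 196.8]]
```

Lid centred at (0.592, 0.0515). I'll lower it by 40 mm to the seat, where the TCP should be at 0.1654.

>>> move_arm(increments=[0, 0, 8, 0, 0, 0, 0, 10, 0, 0, 0, 0, 8, 0, 0, 0, 0, 5, 0, 0, 0, 0, 4, 0, 0, 0, 0, 3, 0, 0, 0, 0, 2, 0, 0, 0, 0, 0, 0, 0])

```text
time: 22.5
tool_pos: [0.5937, 0.0512, 0.1658]
tool_rot: [0.0, -0.0, 1.0, -0.0]
contact_force: [0.1, -0.5, -0.6]
gripper_width: 0.256
grasp_force: 59.1
```

>>> move_arm(increments=[0, 0, 0.7, 0, 0, 0, 0, 0.8, 0, 0, 0, 0, 0, 0, 0])

```text
time: 22.75
tool_pos: [0.5941, 0.0511, 0.1654]
tool_rot: [0.001, -0.0, 1.0, -0.0]
contact_force: [-1.2, -0.5, 3.8]
gripper_width: 0.255
grasp_force: 59.5
```

Seated at 0.1654. I'll release, rise, back off and check.

>>> move_arm(increments=[0, 0, 0, 0, 1, 0, 0, 0, 0, 1, 0, 0, 0, 0, 1, 0, 0, 0, 0, 1, 0, 0, 0, 0, 1, 0, 0, 0, 0, 1, 0, 0, -25, 0, 1, 0, 0, -30, 0, 1])

```text
time: 23.42
tool_pos: [0.5913, 0.0512, 0.2159]
tool_rot: [-0.004, -0.0, 1.0, 0.0]
contact_force: [0.3, -0.7, 1.2]
gripper_width: 1.002
grasp_force: 0.0
```

>>> move_arm(increments=[0, 0, -20, 0, 1, 20, 25, -10, 0, 1, 20, 25, 0, 0, 1, 20, 25, 0, 0, 1, 20, 25, 0, 0, 1, 20, 20, 0, 0, 1, 0, 0, 0, 0, 1, 0, 0, 0, 0, 1])

```text
time: 24.08
tool_pos: [0.4929, 0.1719, 0.2493]
tool_rot: [0.0, -0.001, 1.0, -0.0]
contact_force: [-0.2, 0.6, -0.2]
gripper_width: 1.0
grasp_force: 0.0
```

```bash
python3 - <<'E'
from det import *
HSV["lid"]=((105,120,25),(128,255,255))
s=manip.state();print(s["tool_pos"],s["contact_force"])
f=cam("wrist")
for n,z in(("lid",.162),("green",.074)):
    print(n,rimfit(f,mask(f,n),z,(.592,.051)))
a=cam("scene")["image"][110:240,190:340]
cv2.imwrite("pics/w11.png",np.hstack([cv2.resize(f["image"],(400,300)),cv2.resize(a,(400,350),interpolation=2)[:300]]))
E
```

```text
[0.49292418 0.1719359  0.24931344] [-0.16136317  0.58668594 -0.2474863 ]
lid None
green None
```

View pics/w11.png

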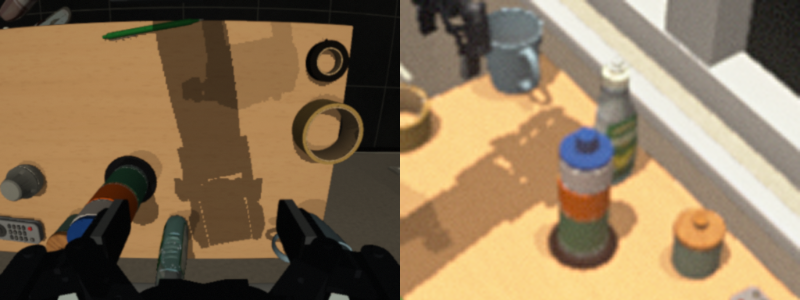

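The scene view (right) shows the complete stack, straight and level: lid at (587,148), white, orange, and green on the stand at (583,243). The arm is clear, so I'm handing in.

```bash
python3 -c "
from plant import manip
print(manip.job_done())"
```

```text
the job is handed in; nothing more can be done
None
```

The lunch pot is stacked on its stand (green, orange, white, lid) and the job was handed in at about 24 s; each piece met contact at its expected seated height and the final picture shows the stack straight, but no verdict was returned.

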